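Snap the grease coupler onto the tilted nipple and hold it there

ROBOT

A 7-joint arm with a two-finger parallel gripper is mounted at the origin on a cart in front of the work surface, level with it; the furniture and walls round the work are solid. World frame = base frame: x ahead of the robot, y to its left, z up, the work surface at z = 0. Lengths are in m, angles in rad, forces in N, time in s.
With the tool pointing down it reaches from about 0.4 to 0.85 m from the base axis. Payload 4.5 kg.
Tool frame: the origin (TCP) lies at the very end of the fingers, on their centre line; the grasp point (between the pads) lies 19 mm behind it; z points along the fingers, y is the line along which they close (so a half turn about z gives the same grasp; the last joint's range is limited). The gripper opens to 85 mm and grips with 20 to 120 N. Pads are 22 mm wide; open, the fingers measure 114 mm over their backs; the gripper's body (76 mm by 85 mm) begins 54 mm behind the grasp point. The pads swing forward as they close: fully open they stand 13 mm farther back than shut.
Start: joints at [1.332, 0.689, -0.195, 1.565, 0.157, 0.902, -0.215], TCP at [0.168, -0.602, 0.231] pointing down, gripper open.
Joint ranges: [-3.01, 3.01], [-0.46, 2.08], [-1.47, 1.51], [0.13, 2.56], [-1, 4.14], [0.04, 2.09], [-2.66, 2.66]. Speed limits (rad/s): [2.57, 2.57, 3.14, 3.14, 3.14, 3.14, 3.14].

INTERFACE

Orientations are given as a 3x3 rotation matrix whose columns are the frame's x, y, z axes.
In Python, from rig import sensors, read_camera, ticket, spotter gives the robot as it stands. The module is installed in compiled form; this text tells all that it offers.
- The arm moves only by the shell command python3 -m handwheel 'ROWS' [FORCE]. ROWS is JSON, a list of rows, each an object of numbers: "wx", "wy", "wz": the turn, a rotation vector about the tool's x, y, z in rad; "dx", "dy", "dz": the shift along the tool's x, y, z in m; "jaw": the closure, from 0 (fully open) to 1 (shut). In form: [{"wx": .., "wy": .., "wz": .., "dx": .., "dy": .., "dz": .., "jaw": ..}, ...]. A call has 1 to 12 rows; each row shifts and turns the commanded pose from where the row before left it, along the tool's axes as they then stand; what a row does not reach is not made up. A row lasts 1/12 s, in which the tool goes at most 41.7 mm and 7.16 degrees, less where a joint would pass 70% of its speed; a pose out of reach is approached as far as the arm can. A call with a gripper value outside its range is refused whole. The fingers move at their own pace and stop on an object; FORCE is the grip in N (left out, the last holds). Time passes only in rows, so rows that do not move let the fingers close. It gives the time, the measured TCP pose, the force, the opening and the grip force at its end, in the units of the state.
- sensors.observe(): the state, without advancing time (a new reading comes with each control period).
- read_camera(name): name is "scene" or "top"; returns a dict with "image" (400x640x3 uint8, red, green, blue), "intrinsics" (3x3 intrinsics, pixels), "dist" ([k1, k2, p1, p2, k3] as OpenCV has them; the pictures are not rectified), "origin" and "orientation" of the camera in the world. Camera axes: x right, y up, looking along -z (the intrinsics and any distortion apply to the point x, -y, -z); pixel columns grow to the right and rows downward; lengths in m; the calibration is good to about 2 mm. A picture is of the moment at which its call begins. There is no depth.
- ticket.close_job(): hands the job in; it is judged then, once.
Trained networks look in the newest picture that a camera, given by its name, has taken for a name from the list of things; names that differ only in an ending like _2 or _b are one class to them, and where a whole thing is asked for, a point or a joint stands for the part that bears it (a point fixed in the world has none). Each returns a list of dicts, best first, with "conf" (0 to 1); they miss things now and then, are a little off and sometimes report something else, mostly with a low value. They report only what shows in the picture. A call takes as long as a camera call. They do not tell look-alikes from the thing itself.
- spotter.recognise(camera, label): "extent" ([left, top, right, bottom] in pixels, round what is visible of it).
- spotter.cut_out(camera, label): "pixels" (400x640 bool, what is visible of it) and "extent" ([left, top, right, bottom] in pixels, round what is visible of it).
- spotter.mark_of(camera, label): "xy" ([column, row] in pixels: a listed point, or the origin of a listed thing).
The state is a dict: "clock": time; "joint_positions": joint angles; "qvel": joint speeds; "joint_efforts": joint torques, N m; "tool_pos": TCP position; "orientation": TCP orientation; "contact_force": force on the tool from outside, world axes, zero at the start; "moment": the same for the moment, N m; "finger_gap": finger opening in m; "gripper_force": force on a finger pad.
Only numpy, scipy, OpenCV 4.12 (cv2) and the standard library are available. Lean on these libraries where they do the work, as an engineer would, in place of code of your own. Each camera call takes 0.05 s, during which the arm holds its last target. There are 200 camera calls.

TASK

Pick up the grease coupler, set its open mouth squarely over the tilted grease nipple on the bearing block and press along the nipple until the sprung collar snaps and is fully down. Finish like that: the robot still grips the coupler and keeps it pressed home against the spring, without letting go. Leave the other things on the bench where they are.

Things in the scene. Friction and masses are not known exactly. Their poses are not given: they have to be found in the camera images.
- coupler_center (a point): Centre of the loose round steel grease coupler (0.13 to 0.21 kg), 80 mm tall, standing mouth down. Lower 30 mm: socket, outside diameter 36, with a hole of diameter 22.5, 24 mm deep, open below. Upper 50 mm: ribbed grip, diameter 24, to hold it by. This point is on the axis, 40 mm above the mouth; z is the axis, away from the mouth.
- coupler_mouth (a point): Centre of the coupler's open mouth, whose rim presses on the collar; 40 mm below its centre on the axis, same axes.
- bearing_block: Grey pillow-block bearing fixed to the bench: foot 56 x 150 mm, round housing of radius 35 mm, shaft along the block's y, 40 mm above the bench. Origin at the centre of its underside, z up; the grease nipple leans 25 degrees from upright towards the block's -x.
- nipple_tip (a point): Tip of the steel grease nipple, 67 mm from the shaft's centre line. z: the nipple's axis, outward, 25 degrees from upright; y: along the shaft. A pin of diameter 20 mm, tapering to 11 over its last 7 mm; it stands 13 mm out of the sprung collar: the coupler's rim meets the collar when the mouth is 13 mm past the tip along -z and is fully home at 21 mm.
- collar (a joint): How far the dark round collar (diameter 34 mm) at the nipple's foot is pressed down along the nipple, in m: 0 up, 0.008 fully down on its stop. Its snap spring pushes back with about 5 N at first and 12 N at 2 mm, then snaps: from there the force falls away, to about 6 N at the stop; let go, it comes back up by itself.
- spacer_block_mid (a point): Aluminium spacer block with two holes, 30 x 50 x 20 mm, centre. To be left alone.
- paste_tin_mid (a point): Flat round tin, diameter 57 mm, 24 mm high, centre. To be left alone.
- screwdriver_mid (a point): Screwdriver lying on the bench, 163 mm long along its y, handle diameter 30 mm; this point is half-way along, 15 mm above the bench. To be left alone.
Not all that is in view belongs to the job. Leave any orange or purple look-alike of the part that bears coupler_center alone.

How it is judged:
On the way:
1. the coupler is lifted in the gripper, its mouth more than 80 mm above the bench (height (world z) of coupler_mouth above 0.08 m and contact force between coupler and the fingers above 1 N), for 0.1 s.
At the end, for the whole second after the job is handed in: Ends holding, through the last second: mouth 18 mm or more past the tip, within 4 mm of the nipple's axis and 0.12 rad of square, collar over 6.5 mm down, coupler pressing the block with over 2 N, still (under 20 mm/s), gripped by the fingers (over 1 N) (value of joint collar above 0.0065 m and z of coupler_mouth in the frame of nipple_tip below -0.018 m and x of coupler_mouth in the frame of nipple_tip between -0.004 and 0.004 m and y of coupler_mouth in the frame of nipple_tip between -0.004 and 0.004 m and angle between the z axis of coupler_mouth and the z axis of nipple_tip, either way round below 0.12 rad and contact force between coupler and the fingers above 1 N and contact force between coupler and bearing_block above 2 N and linear speed of coupler below 0.02 m/s); the arm keeps its last pose, push and grip.
It fails at once if the spacer block, the tin or the screwdriver is moved by more than 30 mm (distance of any of spacer_block_mid, paste_tin_mid, screwdriver_mid from where it was at the start of the episode above 0.03 m).
It also fails if it takes over 38 s, if anything falls off the work surface, if the arm or the gripper's body presses on something with over 40 N, if the wrist force passes 120 N, or if a joint passes its speed limit or range.

## Working session

There is one attempt and no reset: what is moved stays moved. The work goes in short steps, Python scripts to look and compute and a shell command to move; the robot and the scene stay as the last step left them, time stands still between calls to the robot, and variables do not carry over. Pictures are saved under pics/ and viewed, at most 10 in all, crops included, and the job is handed in when it is done.

```bash
mkdir -p pics; cat > h.py <<'E'
import numpy as np, cv2
from rig import sensors, read_camera, ticket, spotter
def ray(c,uv):
    K=np.array(c["intrinsics"],float);d=np.array(c["dist"],float)
    p=cv2.undistortPoints(np.array([[uv]],float),K,d)[0,0]
    v=np.array(c["orientation"])@np.array([p[0],-p[1],-1.]);return np.array(c["origin"]),v/np.linalg.norm(v)
def proj(c,P):
    R=np.array(c["orientation"]);q=(np.array(P).reshape(-1,3)-np.array(c["origin"]))@R*[1,-1,-1]
    return cv2.projectPoints(q,np.zeros(3),np.zeros(3),np.array(c["intrinsics"],float),np.array(c["dist"],float))[0][:,0]
def tri(rs):
    A=0;b=0
    for o,v in rs:
        M=np.eye(3)-np.outer(v,v);A=A+M;b=b+M@o
    return np.linalg.solve(A,b)
def atz(r,z): return r[0]+r[1]*(z-r[0][2])/r[1][2]
def save(n,img): cv2.imwrite("pics/"+n,img[...,::-1])
E
python3 - <<'E'
from h import *
np.set_printoptions(precision=4,suppress=True)
for n in("scene","top"):
    c=read_camera(n);save(n+"0.png",c["image"]);print(n,c["origin"],c["intrinsics"],c["dist"])
    for l in["coupler_center","coupler_mouth","bearing_block","nipple_tip","collar","spacer_block_mid","paste_tin_mid","screwdriver_mid"]:
        print(l,[(np.round(m["xy"],1).tolist(),round(m["conf"],2)) for m in spotter.mark_of(n,l)][:4])
s=sensors.observe();print(s["clock"],s["tool_pos"],s["orientation"],s["finger_gap"],s["contact_force"])
E
```

```text
scene [0.1823 0.5599 0.5717] [[385.4558   0.     314.4144]
 [  0.     385.4558 196.7232]
 [  0.       0.       1.    ]] [-0.0797  0.      0.      0.      0.    ]
coupler_center [([240.9, 247.4], 0.86), ([253.1, 276.3], 0.84), ([278.6, 246.6], 0.83), ([231.5, 308.2], 0.6)]
coupler_mouth [([242.8, 259.2], 0.83), ([234.2, 322.7], 0.73), ([283.0, 262.0], 0.72), ([255.6, 287.9], 0.66)]
bearing_block [([371.4, 201.2], 0.75)]
nipple_tip [([380.3, 176.3], 0.65)]Traceback (most recent call last):
  File "<stdin>", line 6, in <module>
ValueError: it knows: bearing_block, coupler_center, coupler_mouth, nipple_tip, paste_tin_mid, screwdriver_mid, spacer_block_mid
```

```bash
python3 - <<'E'
from h import *
np.set_printoptions(precision=4,suppress=True)
C={}
for n in("scene","top"):
    c=C[n]=read_camera(n);save(n+"1.png",c["image"]);print(n,c["origin"])
    for l in["coupler_center","coupler_mouth","bearing_block","nipple_tip","spacer_block_mid","paste_tin_mid","screwdriver_mid"]:
        z=dict(coupler_center=.04,nipple_tip=.1007,spacer_block_mid=.01,paste_tin_mid=.012,screwdriver_mid=.015).get(l,0)
        for m in spotter.mark_of(n,l)[:5]: print(l,np.round(m["xy"],1),round(m["conf"],2),atz(ray(c,m["xy"]),z))
s=sensors.observe();print(s["clock"],s["tool_pos"],s["orientation"],s["finger_gap"],s["contact_force"])
E
```

```text
scene [0.1823 0.5599 0.5717]
coupler_center [252.9 274.5] 0.93 [0.6058 0.2048 0.04  ]
coupler_center [241.8 245.9] 0.83 [0.6845 0.1568 0.04  ]
coupler_center [232.1 304.8] 0.8 [0.5834 0.2818 0.04  ]
coupler_center [277.9 249.7] 0.64 [0.6136 0.1216 0.04  ]
coupler_mouth [280.9 262.4] 0.9 [0.6137 0.1163 0.    ]
coupler_mouth [254.4 286.1] 0.7 [0.6124 0.2002 0.    ]
coupler_mouth [233.7 321.3] 0.67 [0.5826 0.2867 0.    ]
coupler_mouth [241.2 263.4] 0.56 [0.6818 0.1684 0.    ]
bearing_block [374.1 202.7] 0.79 [ 0.5603 -0.1971  0.    ]
nipple_tip [378.6 170.7] 0.62 [ 0.5526 -0.193   0.1007]
spacer_block_mid [366.9 257.6] 0.82 [0.465  0.0073 0.01  ]
paste_tin_mid [305.4 224.7] 0.89 [ 0.6414 -0.0073  0.012 ]
screwdriver_mid [273.4 202.3] 0.79 [ 0.7645 -0.0323  0.015 ]
top [0.4918 0.0017 1.4021]
coupler_center [244.3 201.2] 0.64 [0.5989 0.2053 0.04  ]
coupler_center [215.2 209.9] 0.61 [0.5768 0.2861 0.04  ]
coupler_center [259.  170.7] 0.54 [0.6826 0.1634 0.04  ]
coupler_center [243.7 200. ] 0.44 [0.6023 0.2069 0.04  ]
coupler_center [273.3 195.2] 0.43 [0.6135 0.1249 0.04  ]
coupler_mouth [248.  200.4] 0.73 [0.6041 0.2007 0.    ]
coupler_mouth [261.9 176.2] 0.73 [0.6722 0.1601 0.    ]
coupler_mouth [216.9 212.5] 0.7 [0.5718 0.2897 0.    ]
coupler_mouth [276.7 196.8] 0.59 [0.6123 0.1189 0.    ]
bearing_block [386.2 211.6] 0.81 [ 0.5624 -0.1906  0.    ]
nipple_tip [382.7 218.2] 0.49 [ 0.5402 -0.167   0.1007]
spacer_block_mid [318.7 248. ] 0.76 [0.4648 0.0033 0.01  ]
paste_tin_mid [322.1 187.8] 0.72 [ 0.6335 -0.0105  0.012 ]
screwdriver_mid [327.2 142.3] 0.91 [ 0.7624 -0.0282  0.015 ]
1.05 [ 0.1684 -0.6019  0.2313] [[ 0.963   0.2695  0.    ]
 [ 0.2695 -0.963  -0.0001]
 [-0.      0.0001 -1.    ]] 0.08551599571329287 [ 0.2792 -0.0417 -0.2657]
```

View pics/scene0.png

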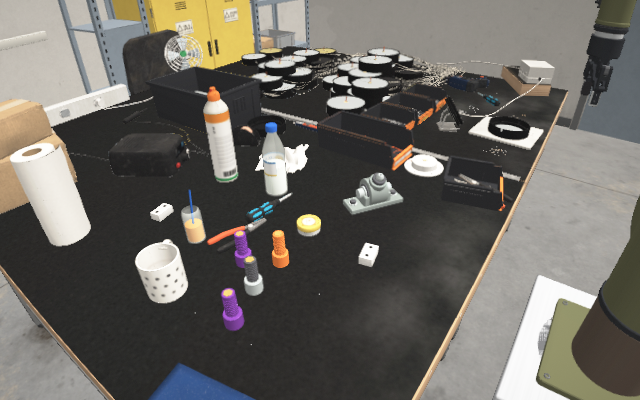

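View pics/top1.png

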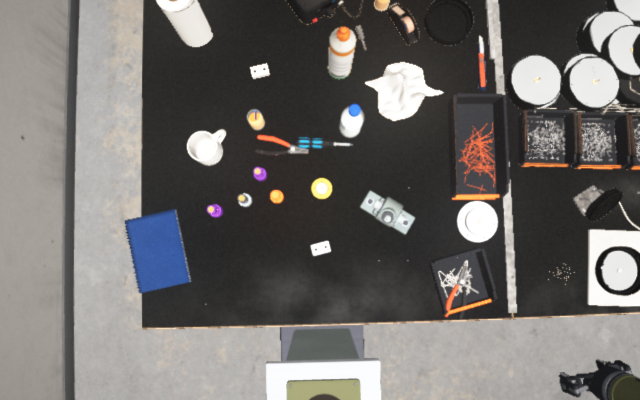

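In both pictures four things could pass for the coupler. In the scene view they are purple at (242,248), purple at (232,308), orange at (279,248) and steel grey at (253,276). In the top view the steel one is at (245,200). I choose the steel one and check it and the block in one close crop.

```bash
python3 - <<'E'
from h import *
a=cv2.imread("pics/scene0.png");b=cv2.imread("pics/top1.png")
z=lambda i,x,y,w,h:cv2.resize(i[y:y+h,x:x+w],(400,300),interpolation=cv2.INTER_CUBIC)
cv2.imwrite("pics/crop1.png",np.vstack([np.hstack([z(a,213,230,80,60),z(a,335,155,80,60)]),np.hstack([z(b,205,165,80,60),z(b,347,182,80,60)])]))
np.set_printoptions(precision=4,suppress=True)
for n in("scene","top"):
    c=read_camera(n)
    print(n,np.round(c["intrinsics"],1)[0],c["origin"])
    for m in spotter.cut_out(n,"bearing_block")[:2]:
        r=cv2.minAreaRect(np.argwhere(m["pixels"])[:,::-1].astype(np.float32));print(m["conf"],m["extent"],r,cv2.boxPoints(r).tolist())
    for k in range(3):
      if k: c=read_camera(n)
      for l in("nipple_tip","bearing_block"): print(l,[(np.round(m["xy"],1).tolist(),round(m["conf"],2)) for m in spotter.mark_of(n,l)[:3]])
E
```

```text
scene [385.5   0.  314.4] [0.1823 0.5599 0.5717]
0.59 [343.6, 172.3, 403.7, 217.3] ((370.41180419921875, 191.64706420898438), (34.44005584716797, 58.69362258911133), 75.96376037597656) [[337.7647399902344, 182.05882263183594], [394.7059020996094, 167.8235321044922], [403.0588684082031, 201.2353057861328], [346.1177062988281, 215.47059631347656]]
nipple_tip [([377.2, 174.0], 0.7)]
bearing_block [([371.8, 203.7], 0.97)]
nipple_tip [([381.2, 170.4], 0.78)]
bearing_block [([373.2, 202.9], 0.63)]
nipple_tip [([380.6, 174.0], 0.56)]
bearing_block [([372.9, 203.6], 0.8)]
top [495.8   0.  320.2] [0.4918 0.0017 1.4021]
0.77 [362.6, 193.4, 415.7, 234.0] ((387.861572265625, 209.9923095703125), (52.83879089355469, 25.179048538208008), 29.744882583618164) [[358.6769714355469, 207.8153839111328], [371.1692810058594, 185.95384216308594], [417.0461730957031, 212.1692352294922], [404.5538635253906, 234.03077697753906]]
nipple_tip [([383.5, 217.4], 0.73), ([388.8, 212.2], 0.31)]
bearing_block [([388.3, 212.0], 0.67)]
nipple_tip [([384.8, 219.2], 0.71)]
bearing_block [([389.9, 210.9], 0.68)]
nipple_tip [([243.1, 200.9], 0.68), ([383.8, 216.4], 0.47)]
bearing_block [([390.1, 211.3], 0.81)]
```

View pics/crop1.png

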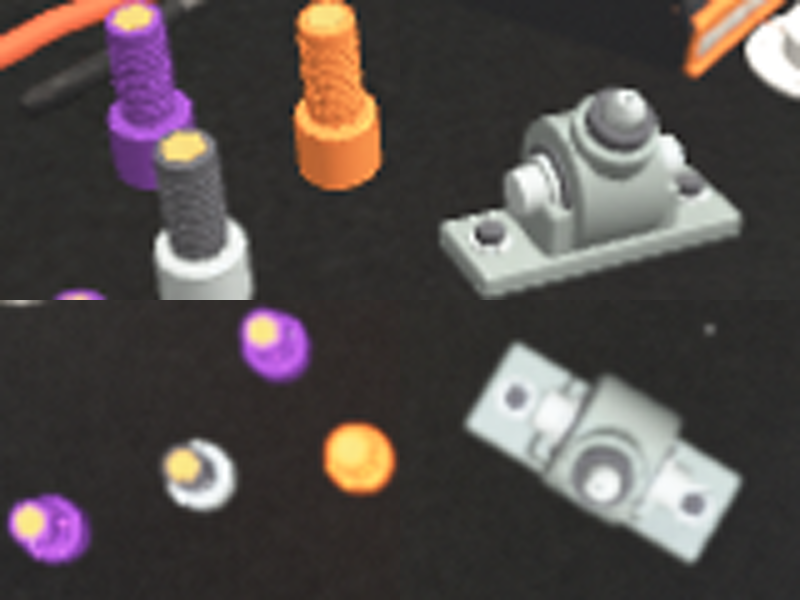

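The crop confirms the steel-grey coupler with dark ribbed grip: scene (253,276), top (245,200). The nipple leans down and to the left in the top view, with its tip near (387,218.5). The foot corners are clear, so I fit the block pose from them.

```bash
cat > fit.py <<'E'
from h import *
from scipy.optimize import least_squares
np.set_printoptions(precision=4,suppress=True)
def f(u,v,ox,oy,cx,cy): return [(u-cx+.5)/5-.5+ox,(v-cy+.5)/5-.5+oy]
T=lambda u,v:f(u,v,347,182,400,300); S=lambda u,v:f(u,v,335,155,400,0)
def pts(p):
    x,y,a,h=p;R=np.array([[np.cos(a),-np.sin(a),0],[np.sin(a),np.cos(a),0],[0,0,1]]);o=np.array([x,y,0])
    n=R@[-np.sin(np.radians(25)),0,np.cos(np.radians(25))]
    W=lambda q:o+R@q
    return dict(A=W([.028,.075,h]),B=W([-.028,.075,h]),C=W([-.028,-.075,h]),D=W([.028,-.075,h]),tip=W([0,0,.04])+.067*n),n
ct,cs=read_camera("top"),read_camera("scene")
obs=[(ct,'A',T(518,343)),(ct,'B',T(466,424)),(ct,'C',T(690,562)),(ct,'D',T(741,480)),(ct,'tip',T(602,484)),
(cs,'A',S(440,225)),(cs,'B',S(488,282)),(cs,'C',S(741,212)),(cs,'tip',S(625,98))]
# order: left end of foot = which sign of y is resolved by trying
for flip in(0,1):
    m=dict(A='A',B='B',C='C',D='D',tip='tip') 
    if flip: m.update(A='C',C='A',B='D',D='B')
    def res(p):
        P,_=pts(p);return np.concatenate([proj(c,P[m[k]])[0]-uv for c,k,uv in obs])
    r=min((least_squares(res,[.56,-.19,a,.01]) for a in np.arange(-3,3.2,1)),key=lambda r:r.cost)
    P,n=pts(r.x);print(flip,r.cost,r.x,P['tip'],n);print(res(r.x).reshape(-1,2))
E
python3 - <<'E'
import fit
from h import *
rs={"coupler_center":[],"coupler_mouth":[]}
for n in("scene","top"):
    for k in range(2):
        c=read_camera(n)
        for l in rs:
            for m in spotter.mark_of(n,l):
                w=atz(ray(c,m["xy"]),.04 if l[8]=='c' else 0)
                if np.hypot(w[0]-.605,w[1]-.203)<.025: rs[l].append(ray(c,m["xy"]));print(l,n,w);break
for l in rs: print(l,tri(rs[l]))
E
```

```text
0 4.015674456473166 [ 0.5619 -0.1922 -0.5702  0.0151] [ 0.538  -0.177   0.1007] [-0.3558  0.2281  0.9063]
[[-0.5035 -1.0055]
 [-0.309  -0.2205]
 [ 0.7999 -0.096 ]
 [ 0.6943 -0.7991]
 [-0.4786  0.5332]
 [-0.3988 -0.2937]
 [-0.6433 -0.1142]
 [ 0.8783  0.8726]
 [ 1.1698  0.8754]]
1 213.2193849617109 [ 0.549  -0.182  -3.7326  0.0274] [ 0.5725 -0.1978  0.1007] [ 0.3509 -0.2355  0.9063]
[[ -3.0922   2.8711]
 [ -3.364    3.6105]
 [ -2.4004   4.9726]
 [ -2.034    4.3098]
 [  6.9483 -12.7532]
 [  1.7119  -1.2549]
 [  1.315   -0.7848]
 [  4.3887   0.6097]
 [ -7.1509  -6.5223]]
coupler_center scene [0.5997 0.207  0.04  ]
coupler_center scene [0.6076 0.2004 0.04  ]
coupler_mouth scene [0.6129 0.2089 0.    ]
coupler_center top [0.604  0.1999 0.04  ]
coupler_mouth top [0.6023 0.2107 0.    ]
coupler_center top [0.6042 0.2077 0.04  ]
coupler_mouth top [0.5986 0.2084 0.    ]
coupler_center [0.604  0.2037 0.0399]
coupler_mouth [0.602  0.2104 0.0078]
```

```bash
python3 -m handwheel '[{"wz":-0.066,"dx":0.041},{"wz":-0.066,"dx":0.041},{"wz":-0.066,"dx":0.041},{"wz":-0.066,"dx":0.041},{"wz":-0.066,"dx":0.041},{"wz":-0.066,"dx":0.041},{"wz":-0.066,"dx":0.041},{"wz":-0.066,"dx":0.041},{"wz":-0.066,"dx":0.041},{"wz":-0.066,"dx":0.041},{"wz":-0.066,"dx":0.041},{"wz":-0.066,"dx":0.041}]' 80
```

```text
$[0]: bad value
```

```bash
python3 -m handwheel '[{"wx":0,"wy":0,"wz":-0.066,"dx":0.041,"dy":0,"dz":0,"jaw":0},{"wx":0,"wy":0,"wz":-0.066,"dx":0.041,"dy":0,"dz":0,"jaw":0},{"wx":0,"wy":0,"wz":-0.066,"dx":0.041,"dy":0,"dz":0,"jaw":0},{"wx":0,"wy":0,"wz":-0.066,"dx":0.041,"dy":0,"dz":0,"jaw":0},{"wx":0,"wy":0,"wz":-0.066,"dx":0.041,"dy":0,"dz":0,"jaw":0},{"wx":0,"wy":0,"wz":-0.066,"dx":0.041,"dy":0,"dz":0,"jaw":0},{"wx":0,"wy":0,"wz":-0.066,"dx":0.041,"dy":0,"dz":0,"jaw":0},{"wx":0,"wy":0,"wz":-0.066,"dx":0.041,"dy":0,"dz":0,"jaw":0},{"wx":0,"wy":0,"wz":-0.066,"dx":0.041,"dy":0,"dz":0,"jaw":0},{"wx":0,"wy":0,"wz":-0.066,"dx":0.041,"dy":0,"dz":0,"jaw":0},{"wx":0,"wy":0,"wz":-0.066,"dx":0.041,"dy":0,"dz":0,"jaw":0},{"wx":0,"wy":0,"wz":-0.066,"dx":0.041,"dy":0,"dz":0,"jaw":0}]' 80
```

```text
clock: 3.75
tool_pos: [0.5555, -0.3159, 0.2313]
orientation: [[0.482, 0.876, 0.001], [0.876, -0.482, -0.0], [-0.0, 0.001, -1.0]]
contact_force: [0.8, -0.7, 0.3]
finger_gap: 0.0854
gripper_force: 0.0
```

```bash
python3 -m handwheel '[{"wx":0,"wy":0,"wz":-0.066,"dx":0.041,"dy":0,"dz":0,"jaw":0},{"wx":0,"wy":0,"wz":-0.066,"dx":0.041,"dy":0,"dz":0,"jaw":0},{"wx":0,"wy":0,"wz":-0.066,"dx":0.041,"dy":0,"dz":0,"jaw":0},{"wx":0,"wy":0,"wz":-0.066,"dx":0.041,"dy":0,"dz":0,"jaw":0},{"wx":0,"wy":0,"wz":-0.066,"dx":0.041,"dy":0,"dz":0,"jaw":0},{"wx":0,"wy":0,"wz":-0.066,"dx":0.041,"dy":0,"dz":0,"jaw":0},{"wx":0,"wy":0,"wz":-0.066,"dx":0.041,"dy":0,"dz":0,"jaw":0},{"wx":0,"wy":0,"wz":-0.066,"dx":0.041,"dy":0,"dz":0,"jaw":0},{"wx":0,"wy":0,"wz":-0.066,"dx":0.041,"dy":0,"dz":0,"jaw":0},{"wx":0,"wy":0,"wz":-0.066,"dx":0.041,"dy":0,"dz":0,"jaw":0},{"wx":0,"wy":0,"wz":-0.066,"dx":0.041,"dy":0,"dz":0,"jaw":0},{"wx":0,"wy":0,"wz":0,"dx":0.01,"dy":0,"dz":0,"jaw":0}]' 80
cat > go.py <<'E'
# go.py x y z : shift in tool axes from the present TCP to a world point
from h import *
import sys
s=sensors.observe();R=np.array(s["orientation"]);print(np.round(s["tool_pos"],4),np.round(R.T@(np.array([float(a) for a in sys.argv[1:4]])-s["tool_pos"]),4), s["clock"],np.round(s["joint_positions"],2))
E
python3 go.py .604 .204 .13
```

```text
clock: 4.75
tool_pos: [0.6268, 0.1375, 0.2319]
orientation: [[-0.231, 0.973, -0.001], [0.973, 0.231, 0.008], [0.008, 0.001, -1.0]]
contact_force: [-0.7, 1.8, -0.2]
finger_gap: 0.0852
gripper_force: 0.0
[0.6268 0.1375 0.2319] [ 0.0691 -0.0069  0.1024] 4.75 [-0.    0.75 -0.53  1.5   0.41  1.   -0.41]
```

```bash
python3 -m handwheel '[{"wx":0,"wy":0,"wz":0,"dx":0.033,"dy":-0.003,"dz":0.01,"jaw":0},{"wx":0,"wy":0,"wz":0,"dx":0.033,"dy":-0.003,"dz":0.01,"jaw":0},{"wx":0,"wy":0,"wz":0,"dx":0,"dy":0,"dz":0.03,"jaw":0.2},{"wx":0,"wy":0,"wz":0,"dx":0,"dy":0,"dz":0.03,"jaw":0.2},{"wx":0,"wy":0,"wz":0,"dx":0,"dy":0,"dz":0,"jaw":0.2},{"wx":0,"wy":0,"wz":0,"dx":0,"dy":0,"dz":0,"jaw":0.2}]' 80
python3 go.py .604 .204 .042
python3 - <<'E'
from h import *
c=read_camera("scene");t=read_camera("top")
z=lambda i,x,y,w,h:cv2.resize(i[y:y+h,x:x+w],(400,300),interpolation=cv2.INTER_CUBIC)
save("crop2.png",np.hstack([z(c["image"],193,200,120,90),z(t["image"],195,155,100,75)]))
E
```

```text
clock: 5.25
tool_pos: [0.6081, 0.1889, 0.1502]
orientation: [[-0.218, 0.976, -0.003], [0.976, 0.218, -0.002], [-0.001, -0.003, -1.0]]
contact_force: [0.8, -0.6, 0.5]
finger_gap: 0.0682
gripper_force: 0.0
[0.6081 0.1889 0.1502] [ 0.0158 -0.0003  0.1082] 5.25 [-0.12  0.84 -0.47  1.59  0.48  0.84 -0.57]
```

View pics/crop2.png

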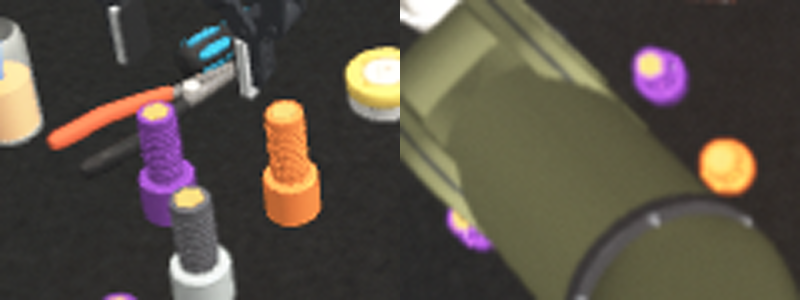

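The crop shows the two pads above the coupler. The steel coupler's top is at scene (250,259) and its socket shoulder at about (253.5,278.5). No neighbour is in the way of the fingers.

```bash
python3 - <<'E'
from h import *
c=read_camera("scene");t=read_camera("top")
print(atz(ray(c,[249.9,259.1]),.08),atz(ray(c,[253.4,278.5]),.03))
# top0: cap crop (183,465), socket (201,475)
print(atz(ray(t,[205+36.2,165+32.6]),.08),atz(ray(t,[205+39.7,165+34.6]),.03))
E
```

```text
[0.6069006  0.20530199 0.08      ] [0.6053803 0.2055123 0.03     ]
[0.60563596 0.20748762 0.08      ] [0.60411859 0.20558992 0.03      ]
```

```bash
python3 -m handwheel '[{"wx":0,"wy":0,"wz":0,"dx":0.017,"dy":0.001,"dz":0,"jaw":0.2},{"wx":0,"wy":0,"wz":0,"dx":0,"dy":0,"dz":0,"jaw":0.2},{"wx":0,"wy":0,"wz":0,"dx":0,"dy":0,"dz":0.02,"jaw":0.2},{"wx":0,"wy":0,"wz":0,"dx":0,"dy":0,"dz":0.02,"jaw":0.2},{"wx":0,"wy":0,"wz":0,"dx":0,"dy":0,"dz":0.02,"jaw":0.2},{"wx":0,"wy":0,"wz":0,"dx":0,"dy":0,"dz":0.02,"jaw":0.2},{"wx":0,"wy":0,"wz":0,"dx":0,"dy":0,"dz":0.02,"jaw":0.2},{"wx":0,"wy":0,"wz":0,"dx":0,"dy":0,"dz":0.008,"jaw":0.2},{"wx":0,"wy":0,"wz":0,"dx":0,"dy":0,"dz":0,"jaw":0.2},{"wx":0,"wy":0,"wz":0,"dx":0,"dy":0,"dz":0,"jaw":0.2}]' 80
python3 go.py .6055 .206 .040
```

```text
clock: 6.28
tool_pos: [0.6067, 0.2069, 0.0441]
orientation: [[-0.218, 0.976, 0.001], [0.976, 0.218, 0.0], [0.0, 0.001, -1.0]]
contact_force: [0.3, 0.7, 0.3]
finger_gap: 0.0684
gripper_force: 0.0
[0.6067 0.2069 0.0441] [-0.0006 -0.0014  0.0041] 6.2833 [-0.19  0.98 -0.4   1.63  0.56  0.65 -0.66]
```

```bash
python3 -m handwheel '[{"wx":0,"wy":0,"wz":0,"dx":0,"dy":-0.001,"dz":0.003,"jaw":1},{"wx":0,"wy":0,"wz":0,"dx":0,"dy":0,"dz":0,"jaw":1},{"wx":0,"wy":0,"wz":0,"dx":0,"dy":0,"dz":0,"jaw":1},{"wx":0,"wy":0,"wz":0,"dx":0,"dy":0,"dz":0,"jaw":1},{"wx":0,"wy":0,"wz":0,"dx":0,"dy":0,"dz":0,"jaw":1},{"wx":0,"wy":0,"wz":0,"dx":0,"dy":0,"dz":0,"jaw":1},{"wx":0,"wy":0,"wz":0,"dx":0,"dy":0,"dz":0,"jaw":1},{"wx":0,"wy":0,"wz":0,"dx":0,"dy":0,"dz":0,"jaw":1},{"wx":0,"wy":0,"wz":0,"dx":0,"dy":0,"dz":0,"jaw":1},{"wx":0,"wy":0,"wz":0,"dx":0,"dy":0,"dz":0,"jaw":1},{"wx":0,"wy":0,"wz":0,"dx":0,"dy":0,"dz":0,"jaw":1},{"wx":0,"wy":0,"wz":0,"dx":0,"dy":0,"dz":0,"jaw":1}]' 100
```

```text
clock: 7.28
tool_pos: [0.6058, 0.2069, 0.0413]
orientation: [[-0.218, 0.976, 0.001], [0.976, 0.218, 0.0], [0.0, 0.001, -1.0]]
contact_force: [-1.5, -0.8, 6.1]
finger_gap: 0.0221
gripper_force: 97.5
```

```bash
python3 -m handwheel '[{"wx":0,"wy":0,"wz":0,"dx":0,"dy":0,"dz":-0.02,"jaw":1},{"wx":0,"wy":0,"wz":0,"dx":0,"dy":0,"dz":-0.04,"jaw":1},{"wx":0,"wy":0,"wz":0,"dx":0,"dy":0,"dz":-0.04,"jaw":1},{"wx":0,"wy":0,"wz":0,"dx":0,"dy":0,"dz":-0.04,"jaw":1},{"wx":0,"wy":0,"wz":0,"dx":-0.02,"dy":0,"dz":0,"jaw":1},{"wx":0,"wy":0,"wz":0.08,"dx":-0.04,"dy":-0.008,"dz":0,"jaw":1},{"wx":0,"wy":0,"wz":0.08,"dx":-0.04,"dy":-0.008,"dz":0,"jaw":1},{"wx":0,"wy":0,"wz":0.08,"dx":-0.04,"dy":-0.008,"dz":0,"jaw":1},{"wx":0,"wy":0,"wz":0.08,"dx":-0.04,"dy":-0.008,"dz":0,"jaw":1},{"wx":0,"wy":0,"wz":0.08,"dx":-0.04,"dy":-0.008,"dz":0,"jaw":1},{"wx":0,"wy":0,"wz":0.08,"dx":-0.04,"dy":-0.008,"dz":0,"jaw":1},{"wx":0,"wy":0,"wz":0.08,"dx":-0.03,"dy":-0.008,"dz":0,"jaw":1}]' 100
cat > al.py <<'E'
# al.py gap: world move and minimal turn (tool axes) that set mouth at gap above the tip on the nipple axis
from h import *
import sys
from scipy.spatial.transform import Rotation as Ro
np.set_printoptions(precision=4,suppress=True)
L=.0413;tip=np.array([.538,-.177,.1007]);n=np.array([-.3558,.2281,.9063])
s=sensors.observe();R=np.array(s["orientation"]);p=np.array(s["tool_pos"])
v=np.cross(R[:,2],-n);a=np.arctan2(np.linalg.norm(v),R[:,2]@-n);w=v/np.linalg.norm(v)*a
g=tip+n*(L+float(sys.argv[1]))
print("clock",s["clock"],"tcp",p,"turn(tool)",R.T@w,"shift in present axes",R.T@(g-p),"in final axes",(Ro.from_rotvec(w).as_matrix()@R).T@(g-p))
m=p+L*R[:,2];N=np.array([[0.844*.9063,.54,-.3558],[-.54*.9063,.844,.2281],[.4226,0,.9063]]);print("mouth in nipple frame",N.T@(m-tip),"F",s["contact_force"],"gap",s["finger_gap"],"q",s["joint_positions"])
E
python3 al.py .04
```

```text
clock: 8.28
tool_pos: [0.5498, -0.0833, 0.1798]
orientation: [[0.341, 0.94, -0.001], [0.94, -0.341, -0.003], [-0.003, -0.0, -1.0]]
contact_force: [0.1, -0.5, -2.3]
finger_gap: 0.0219
gripper_force: 98.2
clock 8.2833 tcp [ 0.5498 -0.0833  0.1798] turn(tool) [-0.4259 -0.0935  0.    ] shift in present axes [-0.0845 -0.0127  0.0057] in final axes [-0.0839 -0.0156  0.0076]
mouth in nipple frame [-0.0208  0.0853  0.0514] F [ 0.1122 -0.4891 -2.3399] gap 0.02185146334345076 q [ 0.2866  0.6855 -0.3696  1.8224  0.3658  0.7025 -0.6374]
```

```bash
python3 -m handwheel '[{"wx":-0.08,"wy":-0.018,"wz":0,"dx":-0.02,"dy":0,"dz":-0.005,"jaw":1},{"wx":-0.11,"wy":-0.024,"wz":0,"dx":-0.025,"dy":-0.005,"dz":0,"jaw":1},{"wx":-0.11,"wy":-0.024,"wz":0,"dx":-0.02,"dy":-0.005,"dz":0,"jaw":1},{"wx":-0.11,"wy":-0.024,"wz":0,"dx":-0.015,"dy":-0.005,"dz":0,"jaw":1},{"wx":0,"wy":0,"wz":0,"dx":0,"dy":0,"dz":0,"jaw":1},{"wx":0,"wy":0,"wz":0,"dx":0,"dy":0,"dz":0,"jaw":1},{"wx":0,"wy":0,"wz":0,"dx":0,"dy":0,"dz":0,"jaw":1}]' 100
python3 al.py .03
python3 - <<'E'
from h import *
c=read_camera("scene");t=read_camera("top")
z=lambda i,x,y,w,h:cv2.resize(i[y:y+h,x:x+w],(400,300),interpolation=cv2.INTER_CUBIC)
save("crop3.png",np.hstack([z(c["image"],335,140,80,60),z(t["image"],347,182,80,60)]))
E
```

```text
clock: 8.87
tool_pos: [0.5242, -0.1403, 0.1842]
orientation: [[0.348, 0.905, 0.244], [0.934, -0.311, -0.176], [-0.083, 0.289, -0.954]]
contact_force: [-0.1, -0.1, -1.3]
finger_gap: 0.022
gripper_force: 98.6
clock 8.8667 tcp [ 0.5242 -0.1403  0.1842] turn(tool) [-0.1319 -0.014  -0.    ] shift in present axes [-0.0215 -0.0095  0.0188] in final axes [-0.0212 -0.0119  0.0177]
mouth in nipple frame [0.0013 0.0228 0.048 ] F [-0.1302 -0.1341 -1.3262] gap 0.021990922756548216 q [ 0.094   0.5805 -0.0211  2.1463  0.844   0.2263 -1.0749]
```

View pics/crop3.png

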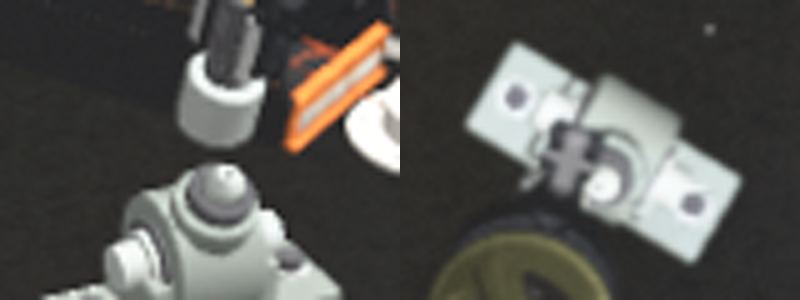

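The scene crop shows the coupler held straight, its mouth at about (379,167), up and to the left of the nipple tip at (380,174). It is not yet on the axis, and about 0.13 rad of tilt is missing. I finish the tilt slowly, because joint 6 is near its limit.

```bash
python3 -m handwheel '[{"wx":-0.022,"wy":-0.002,"wz":0,"dx":-0.004,"dy":-0.002,"dz":0,"jaw":1},{"wx":-0.022,"wy":-0.002,"wz":0,"dx":-0.004,"dy":-0.002,"dz":0,"jaw":1},{"wx":-0.022,"wy":-0.002,"wz":0,"dx":-0.004,"dy":-0.002,"dz":0,"jaw":1},{"wx":-0.022,"wy":-0.003,"wz":0,"dx":-0.004,"dy":-0.002,"dz":0,"jaw":1},{"wx":-0.022,"wy":-0.003,"wz":0,"dx":-0.004,"dy":-0.002,"dz":0,"jaw":1},{"wx":-0.022,"wy":-0.002,"wz":0,"dx":-0.002,"dy":-0.002,"dz":0,"jaw":1},{"wx":0,"wy":0,"wz":0,"dx":0,"dy":0,"dz":0,"jaw":1},{"wx":0,"wy":0,"wz":0,"dx":0,"dy":0,"dz":0,"jaw":1},{"wx":0,"wy":0,"wz":0,"dx":0,"dy":0,"dz":0,"jaw":1}]' 100
python3 al.py .03
```

```text
clock: 9.72
tool_pos: [0.506, -0.1548, 0.1816]
orientation: [[0.355, 0.887, 0.297], [0.929, -0.299, -0.217], [-0.104, 0.353, -0.93]]
contact_force: [-0.6, -0.4, -2.5]
finger_gap: 0.0217
gripper_force: 98.6
clock 9.7167 tcp [ 0.506  -0.1548  0.1816] turn(tool) [-0.0639  0.0084 -0.    ] shift in present axes [-0.0015  0.0019  0.0184] in final axes [-0.0016  0.0007  0.0184]
mouth in nipple frame [-0.0036  0.0005  0.0485] F [-0.6131 -0.4161 -2.4585] gap 0.021691532471201126 q [ 0.0462  0.5777  0.067   2.2562  1.6889  0.1534 -1.9143]
```

```bash
python3 -m handwheel '[{"wx":0,"wy":0,"wz":0.12,"dx":0,"dy":0,"dz":0,"jaw":1},{"wx":0,"wy":0,"wz":0.12,"dx":0,"dy":0,"dz":0,"jaw":1},{"wx":0,"wy":0,"wz":0.12,"dx":0,"dy":0,"dz":0,"jaw":1},{"wx":0,"wy":0,"wz":0.12,"dx":0,"dy":0,"dz":0,"jaw":1},{"wx":0,"wy":0,"wz":0.12,"dx":0,"dy":0,"dz":0,"jaw":1},{"wx":0,"wy":0,"wz":0.12,"dx":0,"dy":0,"dz":0,"jaw":1},{"wx":0,"wy":0,"wz":0.12,"dx":0,"dy":0,"dz":0,"jaw":1},{"wx":0,"wy":0,"wz":0.12,"dx":0,"dy":0,"dz":0,"jaw":1},{"wx":0,"wy":0,"wz":0.12,"dx":0,"dy":0,"dz":0,"jaw":1},{"wx":0,"wy":0,"wz":0.12,"dx":0,"dy":0,"dz":0,"jaw":1},{"wx":0,"wy":0,"wz":0,"dx":0,"dy":0,"dz":0,"jaw":1},{"wx":0,"wy":0,"wz":0,"dx":0,"dy":0,"dz":0,"jaw":1}]' 100
python3 al.py .02
```

```text
clock: 10.72
tool_pos: [0.5002, -0.1557, 0.1737]
orientation: [[0.955, 0.147, 0.257], [0.204, -0.956, -0.211], [0.214, 0.254, -0.943]]
contact_force: [0.2, -0.0, -2.2]
finger_gap: 0.0221
gripper_force: 98.7
clock 10.7167 tcp [ 0.5002 -0.1557  0.1737] turn(tool) [-0.04    0.0995 -0.    ] shift in present axes [0.0101 0.0049 0.0221] in final axes [0.0078 0.004  0.0231]
mouth in nipple frame [-0.0126 -0.0041  0.0434] F [ 0.1888 -0.0369 -2.2035] gap 0.022112501363661868 q [ 0.079   0.5891  0.0238  2.236   1.3871  0.1764 -2.6517]
```

Joint 7 ran to its limit because I had the sign of wz wrong. I turn back the other way, well clear of the limit.

```bash
python3 -m handwheel '[{"wx":0,"wy":0,"wz":-0.12,"dx":0,"dy":0,"dz":0,"jaw":1},{"wx":0,"wy":0,"wz":-0.12,"dx":0,"dy":0,"dz":0,"jaw":1},{"wx":0,"wy":0,"wz":-0.12,"dx":0,"dy":0,"dz":0,"jaw":1},{"wx":0,"wy":0,"wz":-0.12,"dx":0,"dy":0,"dz":0,"jaw":1},{"wx":0,"wy":0,"wz":-0.12,"dx":0,"dy":0,"dz":0,"jaw":1},{"wx":0,"wy":0,"wz":-0.12,"dx":0,"dy":0,"dz":0,"jaw":1},{"wx":0,"wy":0,"wz":-0.12,"dx":0,"dy":0,"dz":0,"jaw":1},{"wx":0,"wy":0,"wz":-0.12,"dx":0,"dy":0,"dz":0,"jaw":1},{"wx":0,"wy":0,"wz":-0.12,"dx":0,"dy":0,"dz":0,"jaw":1},{"wx":0,"wy":0,"wz":-0.12,"dx":0,"dy":0,"dz":0,"jaw":1},{"wx":0,"wy":0,"wz":-0.12,"dx":0,"dy":0,"dz":0,"jaw":1},{"wx":0,"wy":0,"wz":-0.12,"dx":0,"dy":0,"dz":0,"jaw":1}]' 100
python3 al.py .03
```

```text
clock: 11.72
tool_pos: [0.5008, -0.1534, 0.1739]
orientation: [[-0.031, 0.966, 0.258], [0.974, 0.087, -0.208], [-0.223, 0.245, -0.943]]
contact_force: [0.3, 0.2, -1.9]
finger_gap: 0.022
gripper_force: 98.7
clock 11.7167 tcp [ 0.5008 -0.1534  0.1739] turn(tool) [-0.1017 -0.0309 -0.    ] shift in present axes [-0.0055  0.0087  0.0127] in final axes [-0.0051  0.0074  0.0137]
mouth in nipple frame [-0.0132 -0.0017  0.0439] F [ 0.2853  0.1817 -1.8619] gap 0.02199553479637056 q [ 0.1711  0.5868 -0.1226  2.2315  1.413   0.2593 -1.232 ]
```

```bash
python3 -m handwheel '[{"wx":-0.01,"wy":-0.003,"wz":-0.05,"dx":0,"dy":0.001,"dz":0,"jaw":1},{"wx":-0.01,"wy":-0.003,"wz":-0.05,"dx":-0.001,"dy":0.001,"dz":0,"jaw":1},{"wx":-0.01,"wy":-0.003,"wz":-0.05,"dx":-0.001,"dy":0.001,"dz":0,"jaw":1},{"wx":-0.01,"wy":-0.003,"wz":-0.05,"dx":-0.001,"dy":0.001,"dz":0,"jaw":1},{"wx":-0.01,"wy":-0.003,"wz":-0.05,"dx":-0.001,"dy":0.001,"dz":0,"jaw":1},{"wx":-0.01,"wy":-0.003,"wz":-0.05,"dx":-0.001,"dy":0.001,"dz":0,"jaw":1},{"wx":-0.01,"wy":-0.003,"wz":0,"dx":0,"dy":0.001,"dz":0,"jaw":1},{"wx":-0.01,"wy":-0.003,"wz":0,"dx":0,"dy":0,"dz":0,"jaw":1},{"wx":-0.01,"wy":-0.003,"wz":0,"dx":0,"dy":0,"dz":0,"jaw":1},{"wx":-0.01,"wy":-0.003,"wz":0,"dx":0,"dy":0,"dz":0,"jaw":1},{"wx":0,"wy":0,"wz":0,"dx":0,"dy":0,"dz":0,"jaw":1},{"wx":0,"wy":0,"wz":0,"dx":0,"dy":0,"dz":0,"jaw":1}]' 100
python3 al.py .03
```

```text
clock: 12.72
tool_pos: [0.5079, -0.1572, 0.1768]
orientation: [[-0.296, 0.886, 0.357], [0.9, 0.384, -0.207], [-0.32, 0.26, -0.911]]
contact_force: [-0.7, -0.7, -1.7]
finger_gap: 0.0218
gripper_force: 98.6
clock 12.7167 tcp [ 0.5079 -0.1572  0.1768] turn(tool) [ 0.0077 -0.0202  0.    ] shift in present axes [-0.0009 -0.0001  0.0129] in final axes [-0.0006 -0.      0.0129]
mouth in nipple frame [-0.001   0.0012  0.0429] F [-0.6996 -0.7045 -1.7391] gap 0.021773733728309506 q [ 0.295   0.5956 -0.2884  2.3003  1.9373  0.3617 -1.4428]
```

```bash
python3 -m handwheel '[{"wx":0.004,"wy":-0.01,"wz":0,"dx":0,"dy":0,"dz":0.01,"jaw":1},{"wx":0.004,"wy":-0.01,"wz":0,"dx":0,"dy":0,"dz":0.005,"jaw":1},{"wx":0,"wy":0,"wz":0,"dx":0,"dy":0,"dz":0.005,"jaw":1},{"wx":0,"wy":0,"wz":0,"dx":0,"dy":0,"dz":0,"jaw":1},{"wx":0,"wy":0,"wz":0,"dx":0,"dy":0,"dz":0,"jaw":1}]' 100
python3 al.py .0
python3 - <<'E'
from h import *
c=read_camera("scene");t=read_camera("top")
z=lambda i,x,y,w,h:cv2.resize(i[y:y+h,x:x+w],(400,300),interpolation=cv2.INTER_CUBIC)
save("crop4.png",np.hstack([z(c["image"],335,140,80,60),z(t["image"],347,182,80,60)]))
E
```

```text
clock: 13.13
tool_pos: [0.5143, -0.1624, 0.158]
orientation: [[-0.287, 0.89, 0.354], [0.896, 0.38, -0.229], [-0.338, 0.251, -0.907]]
contact_force: [-0.3, -0.1, -1.6]
finger_gap: 0.0222
gripper_force: 98.5
clock 13.1333 tcp [ 0.5143 -0.1624  0.158 ] turn(tool) [-0.0023 -0.0003  0.    ] shift in present axes [-0.0005  0.001   0.0224] in final axes [-0.0005  0.001   0.0224]
mouth in nipple frame [-0.0011 -0.0005  0.0224] F [-0.2524 -0.0644 -1.6115] gap 0.022203374053929796 q [ 0.3057  0.6488 -0.3211  2.2974  1.9891  0.4301 -1.5034]
```

View pics/crop4.png

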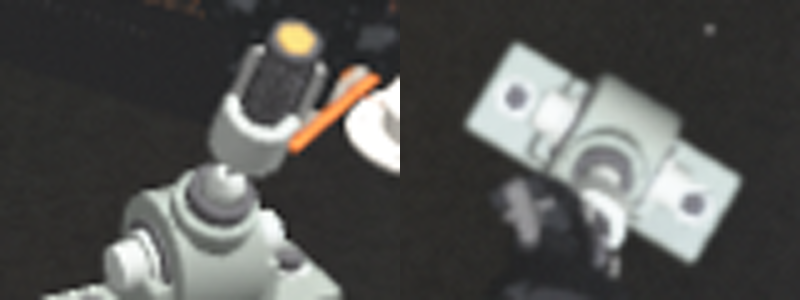

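The scene crop shows the coupler's axis running from its cap at (394,147) through the mouth at (384,170), on towards the tip at (380.5,175). It is in line within about 2 mm, which is inside the taper's capture range. I go on down and watch the force.

```bash
python3 -m handwheel '[{"wx":0,"wy":0,"wz":0,"dx":0,"dy":0.0005,"dz":0.006,"jaw":1},{"wx":0,"wy":0,"wz":0,"dx":0,"dy":0.0005,"dz":0.006,"jaw":1},{"wx":0,"wy":0,"wz":0,"dx":0,"dy":0,"dz":0.006,"jaw":1},{"wx":0,"wy":0,"wz":0,"dx":0,"dy":0,"dz":0.005,"jaw":1},{"wx":0,"wy":0,"wz":0,"dx":0,"dy":0,"dz":0.003,"jaw":1},{"wx":0,"wy":0,"wz":0,"dx":0,"dy":0,"dz":0,"jaw":1},{"wx":0,"wy":0,"wz":0,"dx":0,"dy":0,"dz":0,"jaw":1}]' 100
python3 al.py .0
```

```text
clock: 13.82
tool_pos: [0.5242, -0.1682, 0.1346]
orientation: [[-0.287, 0.89, 0.353], [0.897, 0.379, -0.229], [-0.338, 0.251, -0.907]]
contact_force: [0.8, 0.4, -1.8]
finger_gap: 0.0221
gripper_force: 98.5
clock 13.8167 tcp [ 0.5242 -0.1682  0.1346] turn(tool) [-0.0026 -0.0003  0.    ] shift in present axes [-0.0004  0.0003 -0.0037] in final axes [-0.0004  0.0003 -0.0037]
mouth in nipple frame [-0.0006 -0.0001 -0.0037] F [ 0.7519  0.3813 -1.8275] gap 0.022084371678105945 q [ 0.3343  0.7117 -0.3531  2.2817  2.0514  0.4755 -1.549 ]
```

```bash
python3 -m handwheel '[{"wx":0,"wy":0,"wz":0,"dx":0,"dy":0,"dz":0.002,"jaw":1},{"wx":0,"wy":0,"wz":0,"dx":0,"dy":0,"dz":0.002,"jaw":1},{"wx":0,"wy":0,"wz":0,"dx":0,"dy":0,"dz":0.002,"jaw":1},{"wx":0,"wy":0,"wz":0,"dx":0,"dy":0,"dz":0.001,"jaw":1},{"wx":0,"wy":0,"wz":0,"dx":0,"dy":0,"dz":0,"jaw":1},{"wx":0,"wy":0,"wz":0,"dx":0,"dy":0,"dz":0,"jaw":1}]' 100
python3 al.py .0
```

```text
clock: 14.32
tool_pos: [0.5268, -0.1697, 0.1286]
orientation: [[-0.286, 0.89, 0.354], [0.896, 0.379, -0.229], [-0.338, 0.252, -0.907]]
contact_force: [0.9, -0.3, -2.2]
finger_gap: 0.0216
gripper_force: 98.5
clock 14.3167 tcp [ 0.5268 -0.1697  0.1286] turn(tool) [-0.0021  0.0001 -0.    ] shift in present axes [-0.0003  0.0001 -0.0104] in final axes [-0.0003  0.0001 -0.0104]
mouth in nipple frame [-0.0004  0.     -0.0104] F [ 0.8704 -0.2671 -2.2285] gap 0.02156791607775485 q [ 0.3409  0.7278 -0.3601  2.2774  2.0668  0.4872 -1.5592]
```

```bash
python3 -m handwheel '[{"wx":0,"wy":0,"wz":0,"dx":0,"dy":0,"dz":0.002,"jaw":1},{"wx":0,"wy":0,"wz":0,"dx":0,"dy":0,"dz":0.002,"jaw":1},{"wx":0,"wy":0,"wz":0,"dx":0,"dy":0,"dz":0.001,"jaw":1},{"wx":0,"wy":0,"wz":0,"dx":0,"dy":0,"dz":0,"jaw":1},{"wx":0,"wy":0,"wz":0,"dx":0,"dy":0,"dz":0,"jaw":1}]' 100
python3 al.py .0
```

```text
clock: 14.73
tool_pos: [0.5286, -0.1707, 0.1246]
orientation: [[-0.287, 0.89, 0.355], [0.896, 0.38, -0.229], [-0.339, 0.252, -0.906]]
contact_force: [-3.4, 1.7, 6.9]
finger_gap: 0.0219
gripper_force: 99.5
clock 14.7333 tcp [ 0.5286 -0.1707  0.1246] turn(tool) [-0.0013  0.0007 -0.    ] shift in present axes [-0.0002 -0.0001 -0.0148] in final axes [-0.0002 -0.0001 -0.0148]
mouth in nipple frame [-0.0001  0.0001 -0.0148] F [-3.3559  1.7248  6.8509] gap 0.021909353804100883 q [ 0.3456  0.7384 -0.3655  2.2747  2.0774  0.4958 -1.566 ]
```

```bash
python3 -m handwheel '[{"wx":0,"wy":0,"wz":0,"dx":0,"dy":0,"dz":0.002,"jaw":1},{"wx":0,"wy":0,"wz":0,"dx":0,"dy":0,"dz":0.002,"jaw":1},{"wx":0,"wy":0,"wz":0,"dx":0,"dy":0,"dz":0.002,"jaw":1},{"wx":0,"wy":0,"wz":0,"dx":0,"dy":0,"dz":0.001,"jaw":1},{"wx":0,"wy":0,"wz":0,"dx":0,"dy":0,"dz":0,"jaw":1},{"wx":0,"wy":0,"wz":0,"dx":0,"dy":0,"dz":0,"jaw":1}]' 100
python3 al.py .0
```

```text
clock: 15.23
tool_pos: [0.5311, -0.1723, 0.1185]
orientation: [[-0.287, 0.89, 0.355], [0.896, 0.38, -0.229], [-0.339, 0.252, -0.906]]
contact_force: [-4.2, 2.1, 8.4]
finger_gap: 0.0221
gripper_force: 100.5
clock 15.2333 tcp [ 0.5311 -0.1723  0.1185] turn(tool) [-0.0011  0.0008 -0.    ] shift in present axes [-0.0002 -0.0001 -0.0217] in final axes [-0.0002 -0.0001 -0.0217]
mouth in nipple frame [-0.0001  0.0001 -0.0217] F [-4.1751  2.1104  8.4003] gap 0.022134843711620326 q [ 0.3517  0.7545 -0.3716  2.27    2.0915  0.5068 -1.5746]
```

```bash
python3 -m handwheel '[{"wx":0,"wy":0,"wz":0,"dx":0,"dy":0,"dz":0.001,"jaw":1},{"wx":0,"wy":0,"wz":0,"dx":0,"dy":0,"dz":0.001,"jaw":1},{"wx":0,"wy":0,"wz":0,"dx":0,"dy":0,"dz":0,"jaw":1},{"wx":0,"wy":0,"wz":0,"dx":0,"dy":0,"dz":0,"jaw":1}]' 100
python3 al.py .0
python3 - <<'E'
from h import *
c=read_camera("scene");t=read_camera("top")
z=lambda i,x,y,w,h:cv2.resize(i[y:y+h,x:x+w],(400,300),interpolation=cv2.INTER_CUBIC)
save("crop5.png",np.hstack([z(c["image"],335,140,80,60),z(t["image"],347,182,80,60)]))
E
```

```text
clock: 15.57
tool_pos: [0.5311, -0.1723, 0.1182]
orientation: [[-0.287, 0.889, 0.356], [0.895, 0.381, -0.23], [-0.34, 0.253, -0.906]]
contact_force: [-11.9, 4.0, 27.2]
finger_gap: 0.0226
gripper_force: 102.3
clock 15.5667 tcp [ 0.5311 -0.1723  0.1182] turn(tool) [0.0001 0.0017 0.    ] shift in present axes [-0.0003 -0.0001 -0.0219] in final axes [-0.0003 -0.0001 -0.0219]
mouth in nipple frame [-0.0001  0.0002 -0.0219] F [-11.9434   4.0233  27.1997] gap 0.022553223607466016 q [ 0.3532  0.7557 -0.3744  2.2712  2.0949  0.5105 -1.5769]
```

View pics/crop5.png

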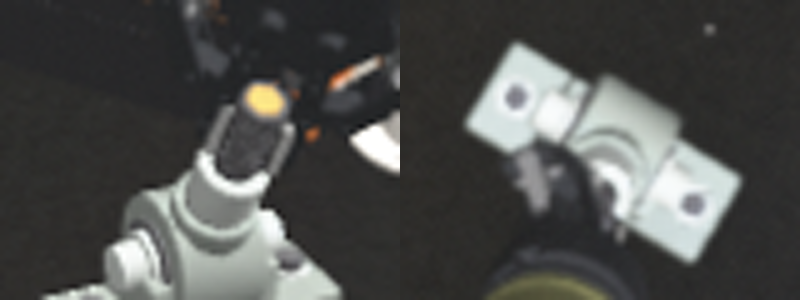

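The scene crop shows the coupler seated square on the nipple with its rim down at the housing, near (380,183). The last 2 mm of command moved it only about 0.3 mm while the force rose to about 30 N, so the collar is on its stop. I hand in.

```bash
python3 -c "
from rig import ticket
print(ticket.close_job())"
```

```text
the job is handed in; nothing more can be done
None
```

I handed the job in with the steel coupler square on the nipple and pressed against the collar's stop at about 30 N, still gripped at about 100 N. The hand-in gave no verdict. I didn't re-measure the spacer block, tin or screwdriver afterwards, but no move touched them.

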